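# Change over the glue bottles on the trophy assembly desk

### The job

Three white glue bottles with black push-pull caps stand in the bench tray. We are done with the tall slim one, whose cap was left pulled up: first press that cap down fully home so that the bottle is shut. Then pull the cap of the short wide bottle straight up as far as it goes, so that it is ready to use, and let go of it; leave the cap of the tall thick bottle as it is.

Things in the scene. Friction and masses are not known exactly. Their poses are not given: they have to be found in the camera images.
- slim_cap_centre (a point): centre of the black cap of the TALL SLIM bottle (46 mm across). Cap: upright cylinder 30 mm across, 28 mm tall, flat top 14 mm above this point. It slides only straight up and down, 16 mm between two detents: shut, this point is 127 mm above the desk, open 143. Starts open. 5 N frees it from a detent; past the middle it snaps to the far end. The bottle is wedged in a screwed-down tray: immovable.
- squat_cap_centre (a point): centre of the black cap of the SHORT WIDE bottle (86 mm across). Cap, slide, detents and fixing as on the slim bottle: 30 mm across, 28 mm tall; shut, this point is 102 mm above the desk, open 118. Starts shut. Below each cap is a neck 25 mm across; the bottle's shoulder slopes out from the neck 34 mm below the shut cap's centre, to full width 46 mm below it.
- stout_cap_centre (a point): centre of the black cap of the TALL THICK bottle (66 mm across, as tall as the slim one), not to be operated. Same cap; starts shut, this point 127 mm above the desk. The bottles stand 120 mm apart in a straight row, in any order, in a tray 376 x 100 mm, 45 mm tall. A trophy (115 mm tall), a tape roll and a small carton stand loose beyond the tray.
Mind the look-alikes: they are no part of the job. What is shaped like the part that bears slim_cap_centre but orange or pink is not meant. Leave any purple or red look-alike of the part that bears squat_cap_centre alone.

How it is judged:
On the way, in this order (a step that is already met when the one before it is completed fails the run):
1. the tall slim bottle's cap is pressed home (height (world z) of slim_cap_centre below 0.131 m), for 0.2 s.
2. the short wide bottle's cap is pulled up (height (world z) of squat_cap_centre above 0.114 m), for 0.2 s.
At the end, for the whole second after the job is handed in: the slim bottle's cap is down within 4 mm of fully home, the short wide bottle's cap is up within 4 mm of its upper stop, and the tall thick bottle's cap is within 5 mm of where it started (shut) (height (world z) of slim_cap_centre below 0.131 m and height (world z) of squat_cap_centre above 0.114 m and distance of stout_cap_centre from where it was at the start of the episode below 0.005 m); the robot touches nothing.
It fails at once if the tall thick bottle's cap is pulled up or moved by more than 8 mm (distance of stout_cap_centre from where it was at the start of the episode above 0.008 m).
It also fails if it takes over 40 s, if anything falls off the work surface, if the arm or the gripper's body presses on something with over 40 N, if the wrist force passes 120 N, or if a joint passes its speed limit or range.

### The arm

A 7-joint arm with a two-finger parallel gripper is mounted at the origin on the work surface. World frame = base frame: x ahead of the robot, y to its left, z up, the work surface at z = 0. Lengths are in m, angles in rad, forces in N, time in s.
With the tool pointing down it reaches from about 0.4 to 0.85 m from the base axis. Payload 4.5 kg.
Tool frame: the origin (TCP) lies at the very end of the fingers, on their centre line; the grasp point (between the pads) lies 19 mm behind it (grasp_offset is the distance from the TCP to the grasp point, in m); z points along the fingers, y is the line along which they close (so a half turn about z gives the same grasp; the last joint's range is limited). The gripper opens to 88 mm and grips with 3 to 60 N. Pads are 18 mm wide; open, the fingers measure 123 mm over their backs; the gripper's body (75 mm by 187 mm) begins 45 mm behind the grasp point.
Start: joints at [-1.292, 0.689, -0.195, 1.565, 0.157, 0.902, -0.215], TCP at [0.151, 0.606, 0.239] pointing down, gripper open.
Joint ranges: [-3.01, 3.01], [-0.46, 2.08], [-1.47, 1.51], [0.13, 2.56], [-1, 4.14], [0.04, 2.09], [-2.66, 2.66]. Speed limits (rad/s): [2.57, 2.57, 3.14, 3.14, 3.14, 3.14, 3.14].

### API

Orientations are given as a rotation vector (axis times angle).
In Python, from bench import state, read_camera, camera_params, sign_off, grasp_offset gives the robot as it stands.
- The arm moves only by the tool jog_arm, never from a script. Its argument "motion" is a list of rows, each a list of 3 entries, a list of its own where there are three numbers: the opening, from -1 (shut) to 1 (fully open), then the shift along the tool's x, y, z in m, then the turn about the tool's z in degrees. A call has 1 to 10 rows; each row is the pose to reach, as a shift and turn from the pose commanded when the call began, along the tool's axes at that moment; what a row does not reach only later rows make up. A row lasts 1/12 s, in which the tool goes at most 41.7 mm and 7.16 degrees, less where a joint would pass 70% of its speed; a pose out of reach is approached as far as the arm can. A call with a gripper value outside its range is refused whole. The fingers move at their own pace and stop on an object; "force" is the grip in N (left out, the last holds). Time passes only in rows, so rows that repeat a pose let the fingers close. It gives the time, the measured TCP pose, the force, the opening and the grip force at its end, in the units of the state.
- state(): the state, without advancing time (a new reading comes with each control period).
- read_camera(name): name is "side" or "top"; returns (picture, depth): 400x640x3 uint8, red, green, blue; 400x640 float32, m along the optical axis (not along the pixel's ray), 0 where there is no reading.
- camera_params(name): a dict with "vfov" (degrees; the focal length in pixels is half the picture's height over the tangent of half this angle, whatever the lens; pixels are square), "cx", "cy" (the principal point, pixels), "camera_from_world" (4x4, takes a point from world to camera coordinates). Camera axes: x right, y down, z forward; pixel columns grow to the right and rows downward; lengths in m; the calibration is good to about 2 mm. A picture is of the moment at which its call begins. camera_params takes no time and is no camera call.
- sign_off(): hands the job in; it is judged then, once.
The state is a dict: "time": time; "joints": joint angles; "qvel": joint speeds; "joint_efforts": joint torques, N m; "ee_pos": TCP position; "eef_rot": TCP orientation; "force": force on the tool from outside, world axes, zero at the start; "wrist_torque": the same for the moment, N m; "finger_gap": opening from 0.0 (shut) to 1.0 (fully open); "grasp_force": force on a finger pad.
Only numpy, scipy, OpenCV 4.12 (cv2) and the standard library are available. Lean on these libraries where they do the work, as an engineer would, in place of code of your own. Each camera call takes 0.05 s, during which the arm holds its last target. There are 200 camera calls.

## Working session

There is one attempt and no reset: what is moved stays moved. The work goes in short steps, Python scripts to look and compute and a tool call to move; the robot and the scene stay as the last step left them, time stands still between calls to the robot, and variables do not carry over. Pictures are saved under pics/ and viewed, at most 10 in all, crops included, and the job is handed in when it is done.

Besides the shell and the picture viewer there is one more tool, called after ">>>" as name([rows], argument=value, ...), one row to a line, values as JSON. jog_arm: Moves the arm, as the interface text tells. Its arguments: {"type":"object","properties":{"motion":{"type":"array","items":{"type":"array"}},"force":{"type":"number"}},"required":["motion"]}

```bash
mkdir -p pics
cat > h.py <<'E'
import numpy as np, cv2
from bench import *
def pts(name,depth):
    p=camera_params(name); f=200/np.tan(np.radians(p["vfov"])/2)
    v,u=np.mgrid[:400,:640]
    c=np.stack([(u-p["cx"])/f*depth,(v-p["cy"])/f*depth,depth,np.ones_like(depth)],-1)
    return (c@np.linalg.inv(p["camera_from_world"]).T)[...,:3]
E
python3 - <<'E'
from h import *
for n in ("side","top"):
    im,d=read_camera(n); np.savez(n+".npz",im=im,d=d)
    cv2.imwrite(f"pics/{n}0.png",im[...,::-1])
    p=camera_params(n); print(n,p["vfov"],p["cx"],p["cy"],np.linalg.inv(p["camera_from_world"]).round(3).tolist())
print(state(),grasp_offset)
E
```

```text
side 50.84428125640419 319.0883190714247 198.30533518983424 [[0.778, -0.427, 0.461, 0.109], [-0.628, -0.54, 0.56, -0.529], [0.01, -0.725, -0.689, 0.74], [0.0, 0.0, 0.0, 1.0]]
top 43.521761513207636 317.96124376489206 200.76536437182455 [[0.025, -0.997, 0.078, 0.425], [-1.0, -0.025, -0.003, -0.011], [0.005, -0.078, -0.997, 1.104], [0.0, 0.0, 0.0, 1.0]]
{'time': 0.1, 'joints': array([-1.29223745,  0.6899006 , -0.19452679,  1.56622372,  0.15730736,
        0.90249346, -0.21510069]), 'qvel': array([-0.0007019 , -0.00312842, -0.00148295, -0.00158381,  0.00087534,
       -0.00206494, -0.00045616]), 'joint_efforts': array([-3.56325902e-03, -5.28502750e+01, -1.27221253e+00, -1.53837508e+01,
       -5.26696688e-02,  1.97827496e-03,  3.31429305e-05]), 'ee_pos': array([0.15135598, 0.6058203 , 0.23799444]), 'eef_rot': array([-3.83367479e-01, -3.11803163e+00,  2.56230067e-03]), 'force': array([-0.14396681,  0.66851164,  0.53383789]), 'wrist_torque': array([-0.03475046,  0.05115327,  0.00539739]), 'grasp_force': 0.0, 'finger_gap': 1.000456730090715} 0.0187
```

View pics/side0.png

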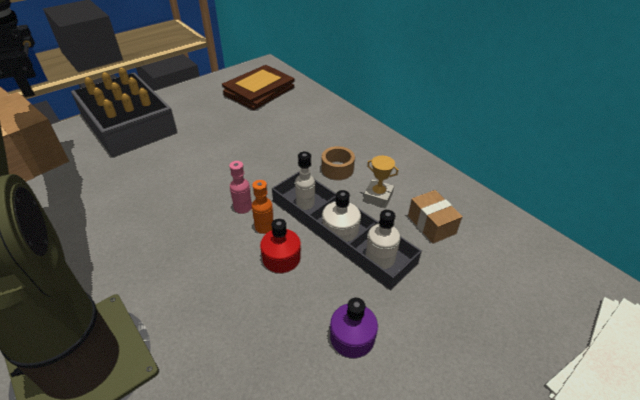

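View pics/top0.png

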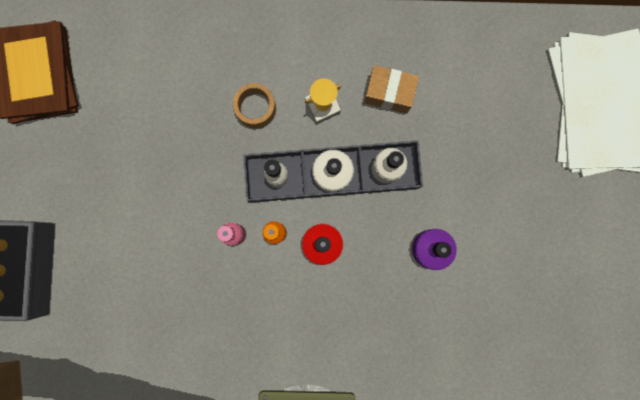

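Run:
```python
from h import *
for n in ("top","side"):
    z=np.load(n+".npz"); im,d=z["im"],z["d"]; P=pts(n,d)
    m=((im.max(-1)<70)&(d>0)&(P[...,2]>.085)&(P[...,2]<.17)&(P[...,0]>.3)).astype(np.uint8)
    k,l,s,c=cv2.connectedComponentsWithStats(m)
    for i in range(1,k):
        if s[i,4]<60: continue
        q=P[l==i]; top=np.percentile(q[:,2],95); t=q[q[:,2]>top-.006]
        print(n,s[i],c[i].round(),"top",top.round(4),"c",((t.max(0)+t.min(0))/2).round(4),np.ptp(t,axis=0).round(3))
```

```text
top [387 152  16  16 168] [394. 160.] top 0.1434 c [ 0.5852 -0.1613  0.1419] [0.028 0.027 0.009]
top [264 159  17  19 203] [272. 168.] top 0.1597 c [0.5612 0.0766 0.1576] [0.031 0.029 0.008]
top [327 159  14  16 146] [333. 167.] top 0.1189 c [ 0.573  -0.043   0.1164] [0.027 0.026 0.007]
top [   0  226   28   70 1678] [ 13. 259.] top 0.095 c [0.369  0.5965 0.0948] [0.138 0.058 0.012]
top [316 238  14  14 133] [322. 244.] top 0.115 c [ 0.4159 -0.0248  0.1131] [0.026 0.026 0.008]
top [433 243  18  15 191] [441. 249.] top 0.1147 c [ 0.411  -0.2621  0.1125] [0.028 0.031 0.008]
side [  95   73   72   51 1261] [130. 100.] top 0.096 c [0.3703 0.6985 0.1109] [0.14  0.27  0.042]
side [121 109  50  18  79] [146. 117.] top 0.0897 c [0.3733 0.559  0.088 ] [0.142 0.011 0.006]
side [298 152  13  17 185] [304. 160.] top 0.159 c [0.5603 0.0742 0.1567] [0.028 0.032 0.008]
side [336 190  14  18 194] [342. 199.] top 0.1179 c [ 0.5731 -0.0455  0.1157] [0.028 0.03  0.007]
side [379 210  16  20 237] [387. 219.] top 0.1428 c [ 0.5871 -0.1644  0.1407] [0.032 0.029 0.008]
side [272 219  14  19 224] [279. 228.] top 0.1138 c [ 0.417  -0.0274  0.1113] [0.029 0.031 0.007]
side [347 298  19  23 318] [356. 309.] top 0.1142 c [ 0.4123 -0.2647  0.1119] [0.03  0.03  0.007]
```

The pictures show the slim bottle (black cap at top-view pixel 272,168), the squat (333,167) and the stout (394,160), all in the tray. The depth tops of 157, 117 and 142 mm match the given heights, and the spacing is 120 mm. I'll move over the slim cap with the fingers shut.

>>> jog_arm([
  [-1,[-0.02,-0.015,0],0],
  [-1,[-0.045,-0.035,0],0],
  [-1,[-0.07,-0.055,0],0],
  [-1,[-0.1,-0.078,0],0],
  [-1,[-0.13,-0.1,0],0],
  [-1,[-0.16,-0.125,0],0],
  [-1,[-0.19,-0.15,0],0],
  [-1,[-0.22,-0.173,0],0],
  [-1,[-0.25,-0.196,0],0],
  [-1,[-0.28,-0.22,0],0],
])

```text
time: 0.93
ee_pos: [0.3705, 0.3235, 0.2386]
eef_rot: [-0.383, -3.118, 0.0]
force: [0.4, 0.7, -0.5]
finger_gap: 0.268
grasp_force: 0.0
```

>>> jog_arm([
  [-1,[-0.03,-0.024,0],0],
  [-1,[-0.06,-0.048,0],0],
  [-1,[-0.09,-0.072,0],0],
  [-1,[-0.12,-0.096,0],0],
  [-1,[-0.15,-0.12,0],0],
  [-1,[-0.18,-0.142,0],0],
  [-1,[-0.21,-0.165,0],0],
  [-1,[-0.235,-0.185,0],0],
  [-1,[-0.246,-0.195,0],0],
  [-1,[-0.246,-0.195,0],0],
])

```text
time: 1.77
ee_pos: [0.5631, 0.0711, 0.238]
eef_rot: [0.395, 3.116, -0.004]
force: [-0.1, -0.3, -0.1]
finger_gap: 0.009
grasp_force: 0.0
```

```bash
cat > rel.py <<'E'
import sys
from h import *
from scipy.spatial.transform import Rotation as R
s=state(); r=R.from_rotvec(s["eef_rot"])
for n,t in dict(slim=(.5608,.0755,.157),squat=(.573,-.0442,.087)).items():
    print(n,r.inv().apply(np.array(t)-s["ee_pos"]).round(4))
y=r.as_matrix()[:,1]
print("tool y deg",np.degrees(np.arctan2(y[1],y[0])),s["time"],s["ee_pos"],"q",s["joints"].round(2),"f",s["force"].round(1),s["finger_gap"],s["grasp_force"])
E
python3 rel.py
```

```text
slim [0.0034 0.0039 0.081 ]
squat [-0.0382 -0.1088  0.1513]
tool y deg 75.5314299172022 1.7667 [0.56311229 0.07112399 0.23802533] q [-0.05  0.62 -0.27  1.74  0.22  0.81  0.9 ] f [-0.1 -0.3 -0.1] 0.008790225082970842 0.0
```

>>> jog_arm([
  [-1,[0.0034,0.004,0.02],0],
  [-1,[0.0034,0.004,0.045],0],
  [-1,[0.0034,0.004,0.065],0],
  [-1,[0.0034,0.004,0.075],0],
  [-1,[0.0034,0.004,0.081],0],
  [-1,[0.0034,0.004,0.085],0],
  [-1,[0.0034,0.004,0.089],0],
  [-1,[0.0034,0.004,0.093],0],
  [-1,[0.0034,0.004,0.096],0],
  [-1,[0.0034,0.004,0.098],0],
])

```text
time: 2.6
ee_pos: [0.5598, 0.0812, 0.1413]
eef_rot: [0.384, 3.116, 0.001]
force: [-6.5, -0.7, 28.7]
finger_gap: 0.007
grasp_force: 13.8
```

>>> jog_arm([
  [-1,[0,0,0],0],
  [-1,[0,0,0],0],
  [-1,[0,0,0],0],
  [-1,[0,0,-0.015],0],
  [-1,[0,0,-0.04],0],
  [-1,[0,0,-0.07],0],
  [0,[0,0,-0.09],7],
  [1,[-0.01,-0.025,-0.09],14],
  [1,[-0.02,-0.05,-0.09],21],
  [1,[-0.03,-0.08,-0.09],28],
])

```text
time: 3.43
ee_pos: [0.57, -0.0038, 0.2317]
eef_rot: [1.131, 2.928, 0.003]
force: [-0.7, 0.3, -0.4]
finger_gap: 0.281
grasp_force: 0.0
```

```bash
python3 rel.py
python3 - <<'E'
from h import *
im,d=read_camera("side"); cv2.imwrite("pics/side1.png",cv2.resize(im[120:300,220:460,::-1],None,fx=3,fy=3))
P=pts("side",d)[145:180,290:320]; q=P[(im[145:180,290:320].max(-1)<70)&(P[...,0]>.5)]
print(np.percentile(q,95,axis=0))
E
```

```text
slim [0.0603 0.0522 0.0747]
squat [-0.0291 -0.0284  0.1446]
tool y deg 47.765708684177994 3.4333 [ 0.57003882 -0.00375206  0.23166763] q [ 0.01  0.62 -0.14  1.75  0.11  0.78  0.65] f [-0.7  0.3 -0.4] 0.28064244391998383 0.0
[0.58378251 0.1423667  0.14318672]
```

>>> jog_arm([
  [1,[-0.015,-0.013,0],7],
  [1,[-0.03,-0.027,0],14],
  [1,[-0.03,-0.027,0],21],
  [1,[-0.03,-0.027,0],28],
  [1,[-0.03,-0.027,0],35],
  [1,[-0.03,-0.027,0],42],
  [1,[-0.03,-0.027,0],42],
  [1,[-0.03,-0.027,0],42],
  [1,[-0.03,-0.027,0],42],
  [1,[-0.03,-0.027,0],42],
])

```text
time: 4.32
ee_pos: [0.5729, -0.0441, 0.2307]
eef_rot: [2.1, 2.336, 0.0]
force: [-0.0, -0.3, 0.0]
finger_gap: 1.001
grasp_force: 0.0
```

```bash
python3 rel.py
```

```text
slim [0.1202 0.0006 0.0737]
squat [-1.000e-04  0.000e+00  1.437e-01]
tool y deg 6.102001383247263 4.3167 [ 0.57292461 -0.04411453  0.23073262] q [-0.05  0.63  0.08  1.74 -0.07  0.77  0.17] f [-0.  -0.3  0. ] 1.0005801295270922 0.0
```

View pics/side1.png

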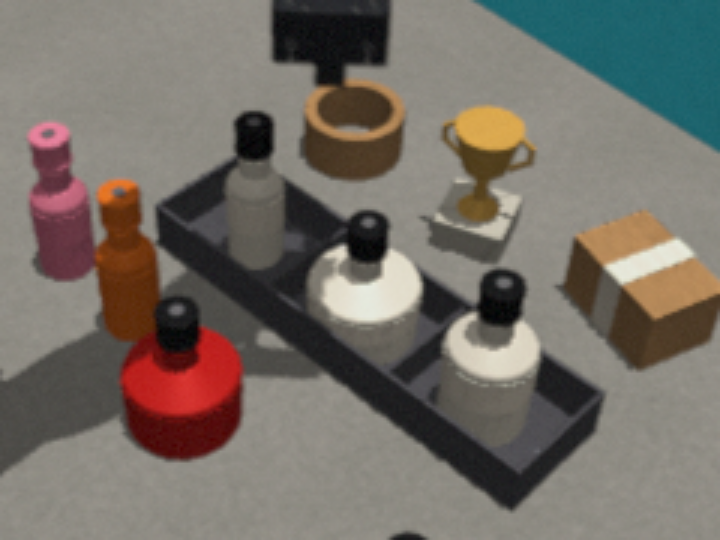

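The crop shows the slim cap (crop pixel 254,135) sitting down on its bottle. The gripper is centred over the squat cap, so I'll descend.

>>> jog_arm([
  [1,[0,0,0.02],0],
  [1,[0,0,0.045],0],
  [1,[0,0,0.07],0],
  [1,[0,0,0.095],0],
  [1,[0,0,0.115],0],
  [1,[0,0,0.13],0],
  [1,[0,0,0.14],0],
  [1,[0,0,0.144],0],
  [1,[0,0,0.144],0],
  [1,[0,0,0.144],0],
])

```text
time: 5.15
ee_pos: [0.5733, -0.0441, 0.0873]
eef_rot: [2.102, 2.334, 0.001]
force: [0.3, 0.2, 0.3]
finger_gap: 1.0
grasp_force: 0.0
```

>>> jog_arm([
  [-1,[0,0,0],0],
  [-1,[0,0,0],0],
  [-1,[0,0,0],0],
  [-1,[0,0,0],0],
  [-1,[0,0,0],0],
  [-1,[0,0,0],0],
  [-1,[0,0,0],0],
  [-1,[0,0,0],0],
  [-1,[0,0,0],0],
  [-1,[0,0,0],0],
], force=35)

```text
time: 5.98
ee_pos: [0.575, -0.0438, 0.0869]
eef_rot: [2.1, 2.332, 0.005]
force: [4.8, 1.3, -3.3]
finger_gap: 0.33
grasp_force: 35.0
```

The opening is 29 mm, so the cap is gripped. Now I'll pull.

>>> jog_arm([
  [-1,[0,0,-0.002],0],
  [-1,[0,0,-0.004],0],
  [-1,[0,0,-0.006],0],
  [-1,[0,0,-0.008],0],
  [-1,[0,0,-0.01],0],
  [-1,[0,0,-0.012],0],
  [-1,[0,0,-0.014],0],
  [-1,[0,0,-0.016],0],
  [-1,[0,0,-0.0165],0],
  [-1,[0,0,-0.0165],0],
])

```text
time: 6.82
ee_pos: [0.575, -0.0438, 0.1029]
eef_rot: [2.1, 2.332, 0.005]
force: [7.1, -0.8, -7.5]
finger_gap: 0.327
grasp_force: 35.0
```

>>> jog_arm([
  [-1,[0,0,0],0],
  [-1,[0,0,0],0],
  [-0.1,[0,0,0],0],
  [0.2,[0,0,0],0],
  [0.5,[0,0,0],0],
  [1,[0,0,0],0],
  [1,[0,0,0],0],
  [1,[0,0,0],0],
  [1,[0,0,0],0],
  [1,[0,0,0],0],
])

```text
time: 7.65
ee_pos: [0.5727, -0.0441, 0.1032]
eef_rot: [-2.103, -2.334, 0.0]
force: [-0.7, -0.4, 0.0]
finger_gap: 0.907
grasp_force: 0.0
```

>>> jog_arm([
  [1,[0,0,-0.01],0],
  [1,[0,0,-0.03],0],
  [1,[0,0,-0.06],0],
  [1,[0,0,-0.09],0],
  [1,[0,0,-0.12],0],
  [1,[0.03,0,-0.14],0],
  [1,[0.06,0,-0.14],0],
  [1,[0.09,0,-0.14],0],
  [1,[0.12,0,-0.14],0],
  [1,[0.15,0,-0.14],0],
])

```text
time: 8.48
ee_pos: [0.5569, 0.1065, 0.2443]
eef_rot: [2.103, 2.334, 0.001]
force: [-0.4, 0.3, -0.5]
finger_gap: 1.001
grasp_force: 0.0
```

```bash
python3 rel.py
python3 - <<'E'
from h import *
im,d=read_camera("side"); cv2.imwrite("pics/side2.png",cv2.resize(im[120:300,220:460,::-1],None,fx=3,fy=3))
P=pts("side",d)
for c in ((.561,.0755),(.573,-.044),(.586,-.163)):
    m=(np.hypot(P[...,0]-c[0],P[...,1]-c[1])<.013)&(im.max(-1)<70)&(P[...,2]<.19)
    print(m.sum(),np.percentile(P[m][:,2],80) if m.any() else None)
E
```

```text
slim [-0.0313  0.0006  0.0873]
squat [-0.1516  0.0003  0.1572]
tool y deg 5.960400530769044 8.4833 [0.55685585 0.10649588 0.2442839 ] q [-0.33  0.6   0.1   1.75 -0.08  0.79 -0.09] f [-0.4  0.3 -0.5] 1.0014978511154318 0.0
66 0.14273004208454387
99 0.13319586734717637
114 0.14230099048830053
```

View pics/side2.png

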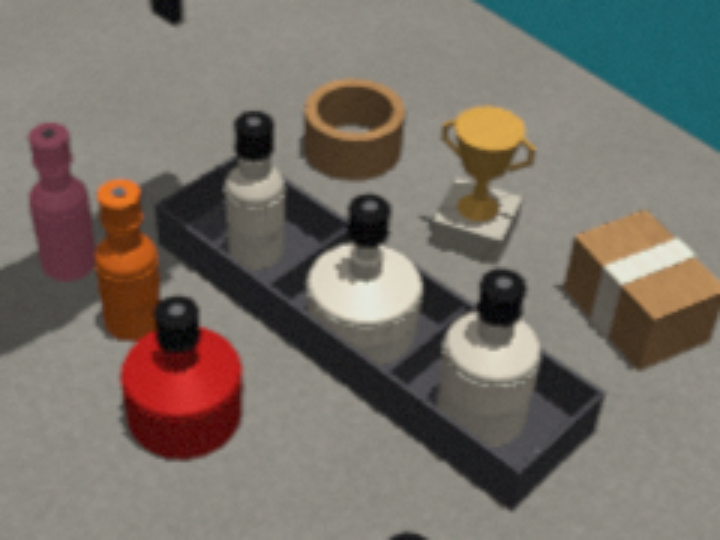

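The squat cap is up (crop pixel 368,220; top at 133 mm), the slim cap is down (142 mm), the stout cap hasn't moved, and the gripper is clear.

```bash
python3 -c "
from bench import *
print(sign_off())"
```

```text
the job is handed in; nothing more can be done
None
```

The job is handed in: the slim bottle's cap is pressed home, the short wide bottle's cap is pulled up and released, and the tall thick bottle's cap is untouched; no verdict came back, but the last camera check showed all three cap heights right.

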